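# Move the length stop out one hole and hold its pin home

## Task

Free the length stop: turn the black selector on the rail end from the red dot to the green dot, so that its orange strut swings out of the way. Then pull up the red lock plunger, slide the yellow section one hole along towards the selector, and let the pin into that hole. Its rubber washer keeps the pin a little proud, so press the red knob fully home and finish while still holding it pressed down; leave the screwdriver, the tin and the tape roll where they are.

Things in the scene. Friction and masses are not known exactly. Their poses are not given: they have to be found in the camera images.
- stop_unit: Fixed length-stop unit: aluminium rail 40 mm wide, 300 mm long, flat top 52 mm above the bench, five 10 mm pin holes along its middle every 40 mm; a low green trough along its +x side (to x = +91 mm) holds a pipe offcut. Origin on the bench under the rail's middle; y runs along the rail towards the selector end, z up. Place and heading differ in each run.
- selector_grip (a point): Grip point of the black selector, on its upright turning axis, 10 mm below its top, 92 mm above the bench. Grip bar 42 long x 14 thick, free from 67 to 102 mm above the bench. This point's y axis runs along the bar to its white line, which points at a dot (red, green or blue) on the dial; z up. Opposite (-y) a flat orange strut 10 wide, top 67 mm above the bench, reaches 114 mm out.
- selector (a joint): Selector angle (rad), growing clockwise from above. Spring detents at 0 (red: strut along the rail right before the yellow section, barring it), 0.785 (green: section free) and 1.571 (blue: too far). Up to 0.1 N m to turn; let go within 0.3 rad of a detent it snaps in.
- plunger_grip (a point): Centre of the red lock plunger knob: upright cylinder 26 mm across, 30 mm tall, centre 103 mm above the bench when home, 108 mm at rest. It stands on the yellow section (56 wide, 70 long, top 68 mm above the bench; boss 26 mm across to 78 mm) and moves with it; y axis along the rail towards the selector.
- plunger (a joint): Plunger height (m): 0 = pin and knob fully home (hard stop), 0.018 = fully up. Spring and washer make it rest at about 0.005, pin still in its hole; pressing home takes about 4 N, pulling fully up about 8 N. The pin is clear of its hole at 0.012 and rests there on solid rail. Pin 8 mm thick, round tip.
- slide (a joint): Place of the yellow section along the rail (m): 0 = the hole it starts in, 0.040 = the next hole towards the selector (the wanted one), 0.080 the one after that. Moves along the unit's +y axis; friction about 1.5 N. The pin has 1 mm play either way in a hole.
- driver_mid (a point): Middle of a loose screwdriver with a yellow handle, 200 mm long, lying on the bench. To be left alone.
- tin_mid (a point): Middle of a loose closed tin with a blue label, 66 mm across, 95 mm tall. To be left alone.
- tape_mid (a point): Middle of a loose black tape roll lying flat, 90 mm across, 22 mm high. To be left alone.

How it is judged:
By the outcome, as a careful person would: the job done as asked, in the order asked, and still so for the second after the job is handed in, while the arm keeps its last pose, push and grip.
It also fails if it takes over 40 s, if anything falls off the work surface, if the arm or the gripper's body presses on something with over 40 N, if the wrist force passes 120 N, or if a joint passes its speed limit or range.

## Robot

A 6-joint arm with a two-finger parallel gripper is mounted at the origin on the work surface. World frame = base frame: x ahead of the robot, y to its left, z up, the work surface at z = 0. Lengths are in m, angles in rad, forces in N, time in s.
With the tool pointing down it reaches from about 0.35 to 0.8 m from the base axis. Payload 7.3 kg.
Tool frame: the origin (TCP) lies between the finger pads; the fingertips stand 25 mm ahead of it and the grasp point (between the pads) lies 6 mm ahead of it (r.tip_extent is the distance from the TCP to the fingertips, in m); z points along the fingers, y is the direction in which the jaws open and shut (so a half turn about z gives the same grasp; the last joint's range is limited). The gripper opens to 85 mm and grips with 20 to 120 N. Pads are 22 mm wide; open, the fingers measure 114 mm over their backs; the gripper's body (76 mm by 85 mm) begins 54 mm behind the grasp point. The pads swing forward as they close: fully open they stand 13 mm farther back than shut.
Start: joints at [-1.422, 0.342, 1.524, -0, 1.275, -0.146], TCP at [0.153, -0.502, 0.256] pointing down, gripper open.
Joint ranges: [-2.53, 2.53], [-0.77, 2.02], [0.04, 2.7], [-1, 4.14], [0.28, 2.66], [-3.11, 3.11]. Speed limits (rad/s): [2.57, 2.57, 3.14, 3.14, 3.14, 3.14].

## Interface

Orientations are given as a unit quaternion [x, y, z, w].
In Python, from workcell import r, command_gripper, optics gives the robot as it stands. The module is installed in compiled form; this text tells all that it offers. Calls block until the motion is done:
- r.reach(position, orientation): joint-space move of the TCP to a pose.
- r.move_straight(position, orientation=None, speed=0.15, max_force=None): straight line of the TCP; orientation=None keeps the orientation; speed is the mean speed in m/s. With max_force (N) it stops when the force on the tool has changed by that much, and returns True; else False.
- r.movej(angles): joint-space move.
- command_gripper(opening, force=None): finger opening in m; force is the grip in N (None keeps the last); returns when the fingers have stopped.
- r.hold(seconds).
- r.solve_ik(position, orientation): joint angles nearest the present ones, or None.
- r.read_state(): the state.
- optics.get_image(name): name is "scene" or "top"; returns (picture, depth): 400x640x3 uint8, red, green, blue; 400x640 float32, m along the optical axis (not along the pixel's ray), 0 where there is no reading.
- optics.camera_model(name): a dict with "K" (3x3 intrinsics, pixels), "k1" (the pictures are not rectified: a ray, as slopes to the right and down, at radius r is drawn at 1 + k1 r^2 times it, then the intrinsics apply), "R" (3x3) and "t" (3): a world point X has camera coordinates R X + t. Camera axes: x right, y down, z forward; pixel columns grow to the right and rows downward; lengths in m; the calibration is good to about 2 mm. A picture is of the moment at which its call begins. camera_model takes no time and is no camera call.
A pose or a line that the arm cannot do raises r.PlanningError and nothing moves.
- r.finish_job(): hands the job in, once; it reports no verdict.
The state is a dict: "time_s": time; "joint_positions": joint angles; "dq": joint speeds; "tau": joint torques, N m; "eef_pos": TCP position; "eef_rot": TCP orientation; "contact_force": force on the tool from outside, world axes, zero at the start; "torque": the same for the moment, N m; "grip_width": finger opening in m.
Only numpy, scipy, OpenCV 4.12 (cv2) and the standard library are available. Lean on these libraries where they do the work, as an engineer would, in place of code of your own. Each camera call takes 0.05 s, during which the arm holds its last target. There are 200 camera calls.

## Working session

There is one attempt and no reset: what is moved stays moved. The work goes in short steps, each a Python script; the robot and the scene stay as the last script left them, time stands still between calls to the robot, and variables do not carry over. Pictures are saved under pics/ and viewed, about 8 in all and at most 12, crops included, and the job is handed in when it is done.

```bash
mkdir -p pics
cat > h.py <<'E'
import numpy as np, cv2
from workcell import r, command_gripper, optics
def grab(n,f=None):
    im,d=optics.get_image(n)
    if f: cv2.imwrite('pics/'+f,im[:,:,::-1])
    return im,d
def ray(n,px):
    c=optics.camera_model(n);K=np.array(c['K']);R=np.array(c['R']);t=np.array(c['t'])
    D=np.array([c['k1'],0,0,0,0.])
    p=cv2.undistortPoints(np.array(px,float).reshape(-1,1,2),K,D).reshape(-1,2)
    d=np.c_[p,np.ones(len(p))]@R
    return -R.T@t,d
def onplane(n,px,z):
    o,d=ray(n,px); return o+d*((z-o[2])/d[:,2])[:,None]
def proj(n,X):
    c=optics.camera_model(n);R=np.array(c['R']);
    return cv2.projectPoints(np.array(X,float).reshape(-1,3),cv2.Rodrigues(R)[0],np.array(c['t'],float),np.array(c['K']),np.array([c['k1'],0,0,0,0.]))[0].reshape(-1,2)
def cloud(n,d):
    v,u=np.mgrid[0:400,0:640]; c=optics.camera_model(n);o,dd=ray(n,np.c_[u.ravel(),v.ravel()])
    return (o+dd*d.reshape(-1,1)).reshape(400,640,3)
E
python3 - <<'E'
from h import *
a,da=grab('scene','s1.png'); b,db=grab('top','t1.png')
np.savez('im1.npz',a=a,da=da,b=b,db=db)
for n in('scene','top'):
    c=optics.camera_model(n);print(n,c)
print(r.read_state()['time_s'],r.read_state()['eef_rot'])
E
```

```text
scene {'K': array([[465.96246517,   0.        , 319.51996311],
       [  0.        , 465.96246517, 197.09035642],
       [  0.        ,   0.        ,   1.        ]]), 'k1': -0.09133743945883803, 'R': array([[ 0.80266399,  0.5964267 , -0.00239149],
       [ 0.43132034, -0.58322584, -0.68833886],
       [-0.41193845,  0.55147331, -0.72538534]]), 't': array([-0.43437204, -0.14766437,  1.49818716])}
top {'K': array([[446.48664261,   0.        , 319.4217141 ],
       [  0.        , 446.48664261, 198.84621142],
       [  0.        ,   0.        ,   1.        ]]), 'k1': -0.1005348886365309, 'R': array([[ 0.02272934, -0.99958957,  0.01743749],
       [-0.99612185, -0.02412652, -0.08461188],
       [ 0.08499786, -0.01544669, -0.99626139]]), 't': array([-0.02983543,  0.52355351,  1.40625934])}
0.1 [ 9.89153713e-01  1.46882502e-01 -1.30542624e-06 -6.80585996e-04]
```

View pics/s1.png

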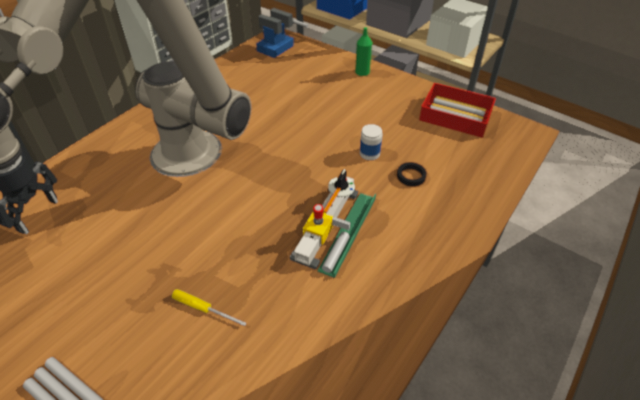

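View pics/t1.png

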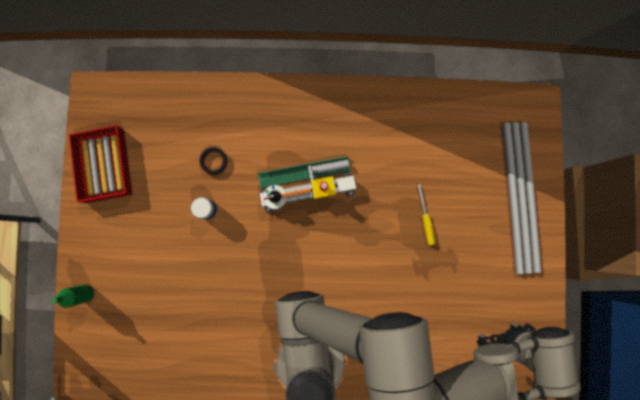

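The scene view shows the unit with its selector at (342,182) and red knob at (318,212). In the top view they are at (274,197) and (324,185), with the trough on the world +x side. Next I measure.

Run:
```python
from h import *
z=np.load('im1.npz')
crop=cv2.resize(z['b'][145:225,245:365],None,fx=5,fy=5,interpolation=cv2.INTER_CUBIC)
crop2=cv2.resize(z['a'][165:280,285:385],None,fx=5,fy=5,interpolation=cv2.INTER_CUBIC)
cv2.imwrite('pics/c1.png',np.hstack([crop,np.zeros((400,0,3),np.uint8)])[:,:,::-1]); cv2.imwrite('pics/c2.png',crop2[:,:,::-1])
for n,k,(v0,v1,u0,u1) in(('top','b',(145,225,245,365)),('scene','a',(165,280,285,385))):
    im=z[k];d=z['d'+k];P=cloud(n,d)
    hsv=cv2.cvtColor(im,cv2.COLOR_RGB2HSV); H,S,V=[hsv[...,i].astype(int) for i in range(3)]
    roi=np.zeros(H.shape,bool);roi[v0:v1,u0:u1]=1
    for nm,m in dict(red=((H<6)|(H>172))&(S>140)&(V>90),yel=(H>20)&(H<32)&(S>170)&(V>140),black=(V<60)).items():
        m=m&roi
        if nm=='black': m&=(P[...,2]>.075)
        vv,uu=np.nonzero(m); 
        if len(vv)==0: print(n,nm,0);continue
        q=P[m];q=q[q[:,2]>0.05]
        print(n,nm,len(vv),uu.mean(),vv.mean(),uu.min(),uu.max(),vv.min(),vv.max(),np.median(q,0).round(4),np.percentile(q[:,2],[5,95]).round(3))
    # rail-ish heights
    m=roi&(P[...,2]>.09)&(P[...,2]<.14); vv,uu=np.nonzero(m); print('high',np.c_[uu,vv,(P[m]*1000).round()].astype(int)[::3].tolist() if n=='top' else len(vv))
```

```text
top red 7 323.14285714285717 188.14285714285714 321 326 187 189 [ 0.5486 -0.0263  0.1178] [0.11  0.123]
top yel 316 322.97151898734177 187.20253164556962 311 335 177 197 [ 0.5549 -0.0265  0.067 ] [0.062 0.072]
top black 40 278.025 194.125 270 334 173 198 [0.5258 0.1155 0.1001] [0.081 0.171]
high [[322, 181, 569, -22, 122], [325, 181, 569, -31, 124], [323, 182, 567, -26, 119], [326, 182, 567, -35, 121], [321, 183, 564, -20, 119], [324, 183, 563, -29, 122], [327, 183, 564, -38, 120], [322, 184, 561, -23, 117], [325, 184, 561, -32, 122], [320, 185, 557, -17, 122], [323, 185, 558, -26, 119], [326, 185, 558, -35, 118], [321, 186, 554, -20, 125], [324, 186, 554, -29, 124], [327, 186, 555, -38, 121], [322, 187, 551, -23, 125], [325, 187, 552, -32, 119], [321, 188, 548, -20, 119], [324, 188, 549, -29, 120], [322, 189, 547, -23, 104], [325, 189, 547, -32, 105], [279, 192, 535, 107, 99], [273, 193, 532, 124, 103], [276, 193, 532, 116, 98], [279, 193, 533, 107, 97], [268, 194, 529, 140, 98], [271, 194, 529, 131, 98], [274, 194, 529, 121, 101], [277, 194, 529, 112, 104], [280, 194, 529, 103, 103], [269, 195, 526, 137, 96], [272, 195, 526, 127, 102], [275, 195, 526, 118, 98], [278, 195, 526, 109, 101], [267, 196, 522, 142, 101], [270, 196, 523, 133, 99], [273, 196, 523, 124, 101], [276, 196, 523, 115, 103], [279, 196, 523, 106, 98], [269, 197, 520, 136, 98], [272, 197, 519, 127, 104], [275, 197, 520, 118, 102], [269, 198, 516, 136, 99]]
scene red 82 317.9268292682927 212.40243902439025 313 323 204 218 [ 0.5648 -0.0376  0.1129] [0.094 0.121]
scene yel 455 318.96043956043957 226.46153846153845 303 332 212 244 [ 0.5684 -0.0408  0.0661] [0.056 0.07 ]
scene black 73 340.8082191780822 179.986301369863 337 345 173 186 [0.5316 0.1093 0.093 ] [0.077 0.102]
high 212
```

View pics/c1.png

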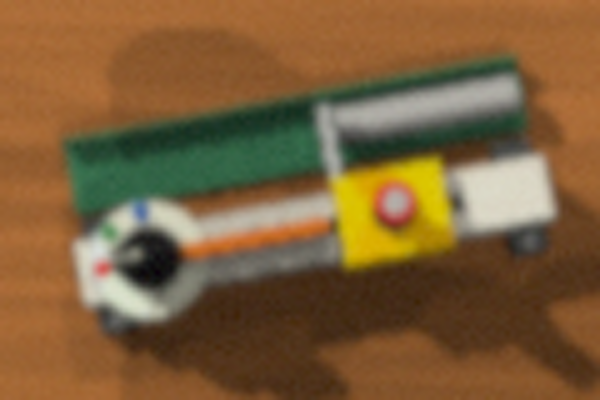

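View pics/c2.png

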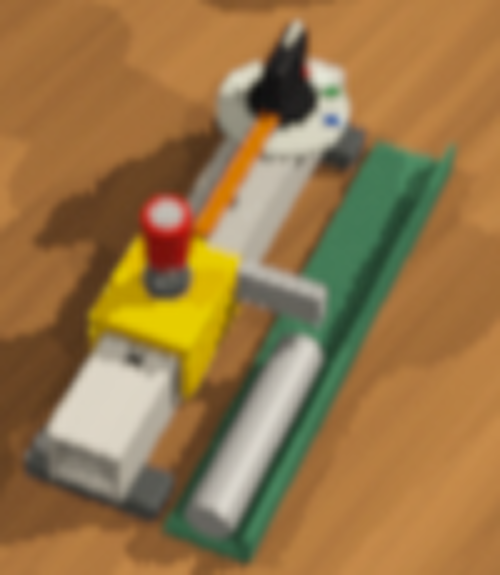

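Selector is on red with the strut against the yellow section. Unit y points along about world +y, tilted roughly 12°. I'll refine heading and centres, then go above the selector.

Run:
```python
from h import *
z=np.load('im1.npz')
for n,k in(('top','b'),('scene','a')):
    im=z[k];P=cloud(n,z['d'+k]);hsv=cv2.cvtColor(im,cv2.COLOR_RGB2HSV); H,S,V=[hsv[...,i].astype(int) for i in range(3)]
    roi=(P[...,0]>.44)&(P[...,0]<.68)&(P[...,1]>-.12)&(P[...,1]<.2)
    ym=roi&(H>20)&(H<32)&(S>150)&(V>110)&(P[...,2]>.062)&(P[...,2]<.074)
    vv,uu=np.nonzero(ym);q=onplane(n,np.c_[uu,vv],.068)[:,:2]
    rc=cv2.minAreaRect((q*1000).astype(np.float32));print(n,'yellow top rect',rc)
    om=roi&(H>7)&(H<17)&(S>170)&(V>130)&(P[...,2]>.056)
    vv,uu=np.nonzero(om);q=onplane(n,np.c_[uu,vv],.067)[:,:2]
    if len(q)>5:
        l=cv2.fitLine((q*1000).astype(np.float32),cv2.DIST_HUBER,0,.01,.01).ravel();print('strut',len(q),l,np.degrees(np.arctan2(-l[0],l[1])))
    gm=roi&(H>60)&(H<95)&(S>80)&(P[...,2]>-.01);gm=cv2.morphologyEx(gm.astype(np.uint8),cv2.MORPH_OPEN,np.ones((3,3)))>0
    vv,uu=np.nonzero(gm);q=P[gm][:,:2];print('green',len(q),cv2.minAreaRect((q*1000).astype(np.float32)))
    sel=roi&(P[...,2]>.088)&(P[...,1]>.08);q=P[sel];print('sel',len(q),q.mean(0),q.min(0),q.max(0),'pix',np.argwhere(sel).mean(0))
    vv,uu=np.nonzero(sel);q=onplane(n,np.c_[uu,vv],.102)[:,:2];print('sel plane rect',cv2.minAreaRect((q*1000).astype(np.float32)))
    kn=roi&(P[...,2]>.113)&(P[...,1]<.05);vv,uu=np.nonzero(kn);q=onplane(n,np.c_[uu,vv],.123);print('knob top',len(q),q.mean(0),cv2.minEnclosingCircle((q[:,:2]*1000).astype(np.float32)))
```

```text
top yellow top rect ((558.6403198242188, -28.149810791015625), (55.74059295654297, 69.68753814697266), 12.741973876953125)
strut 68 [ 2.3024303e-01 -9.7313315e-01  5.3992645e+02  4.9695587e+01] -166.68861
green 648 ((600.748779296875, 88.02223205566406), (44.62765121459961, 184.16531372070312), 11.694631576538086)
sel 68 [0.52574227 0.1226501  0.10023381] [0.51612014 0.10304845 0.09085567] [0.53542883 0.14274686 0.10439121] pix [195.01470588 273.55882353]
sel plane rect ((525.6886596679688, 122.39163208007812), (14.89463996887207, 40.254974365234375), 12.7500581741333)
knob top 57 [ 0.55816784 -0.02757252  0.123     ] ((557.7877197265625, -28.18743324279785), 12.735872268676758)
scene yellow top rect ((559.9468994140625, -32.2680778503418), (56.281959533691406, 73.73473358154297), 12.045238494873047)
strut 66 [ 1.8400666e-01 -9.8292500e-01  5.3957367e+02  4.8542603e+01] -169.39677
green 742 ((613.8220825195312, 32.61677551269531), (48.09573745727539, 296.5545959472656), 12.098625183105469)
sel 84 [0.52814551 0.11866568 0.09828052] [0.51567398 0.09910749 0.08811179] [0.53739185 0.14088416 0.10589923] pix [176.38095238 341.46428571]
sel plane rect ((530.273193359375, 114.73884582519531), (18.01669692993164, 53.67131042480469), 10.474542617797852)
knob top 76 [ 0.56133114 -0.03435759  0.123     ] ((562.6715087890625, -34.89735794067383), 15.818982124328613)
```

```bash
cat >> h.py <<'E'
TH=np.radians(12.3); U=np.array([-np.sin(TH),np.cos(TH),0])
SEL=np.array([.5257,.1226,0]); KN=np.array([.558,-.0278,0])
def quat(ang):  # tool down, jaw axis at world angle ang
    p=(ang+np.pi/2)/2; return [np.cos(p),np.sin(p),0,0]
def st(m=''):
    s=r.read_state(); print(m,round(s['time_s'],2),np.round(s['eef_pos'],4),'F',np.round(s['contact_force'],1),'M',np.round(s['torque'],2),'w',round(s['grip_width'],4)); return s
E
python3 - <<'E'
from h import *
command_gripper(.045,40)
r.reach(SEL+[0,0,.2],quat(TH)); st('above'); print(r.read_state()['joint_positions'])
print(r.move_straight(SEL+[0,0,.100],speed=.12,max_force=8)); st('down')
command_gripper(.0,40); st('grip')
for k in range(1,10):
    r.move_straight(SEL+[0,0,.100],quat(TH-np.radians(5)*k),speed=.03)
    if k%3==0: st(k)
E
```

```text
above 3.16 [0.5259 0.1218 0.2001] F [ 0.6 -0.1 -0.1] M [0.06 0.   0.02] w 0.0451
[ 8.56984436e-02  4.19853863e-01  1.56889692e+00 -2.27721677e-04
  1.15270674e+00 -1.27568726e-01]
False
down 4.14 [0.5262 0.1226 0.1006] F [-0.4 -0.3 -0.1] M [ 0.03  0.06 -0.04] w 0.0456
grip 4.52 [0.5256 0.1225 0.1008] F [-2.7 -1.4  5.7] M [-0.16  0.41 -0.04] w 0.0129
3 5.27 [0.5254 0.1225 0.1008] F [-3.1 -0.3  6.7] M [-0.17  0.59  0.06] w 0.0132
6 6.02 [0.5252 0.1225 0.1008] F [-3.9 -0.9  6.9] M [-0.19  0.64 -0.03] w 0.0139
9 6.77 [0.525  0.1226 0.1008] F [-5.1 -0.4  7.4] M [-0.07  0.73 -0.09] w 0.0133
```

Run:
```python
from h import *
command_gripper(.045); r.hold(.2); st('open')
r.move_straight(SEL+[0,0,.19],speed=.2)
r.reach(KN+[0,-.10,.24],quat(TH)); st('up')
a,da=grab('scene','s2.png'); b,db=grab('top'); np.savez('im2.npz',a=a,da=da,b=b,db=db)
c1=cv2.resize(a[150:270,270:390],(600,600),interpolation=cv2.INTER_CUBIC);cv2.imwrite('pics/c3.png',c1[:,:,::-1])
c1=cv2.resize(b[145:225,245:365],None,fx=5,fy=5,interpolation=cv2.INTER_CUBIC);cv2.imwrite('pics/c4.png',c1[:,:,::-1])
```

```text
open 7.38 [0.5257 0.1226 0.1   ] F [-0.  -0.4 -0.2] M [-0.01  0.01  0.01] w 0.0447
up 9.11 [ 0.5577 -0.1271  0.2388] F [ 0.1  0.3 -0.6] M [ 0.01 -0.01 -0.02] w 0.0452
```

View pics/c4.png

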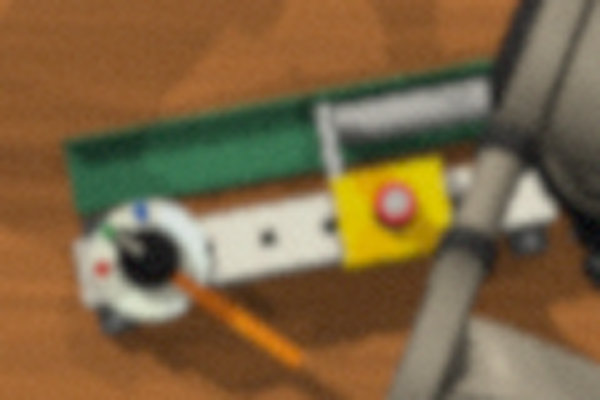

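View pics/c3.png

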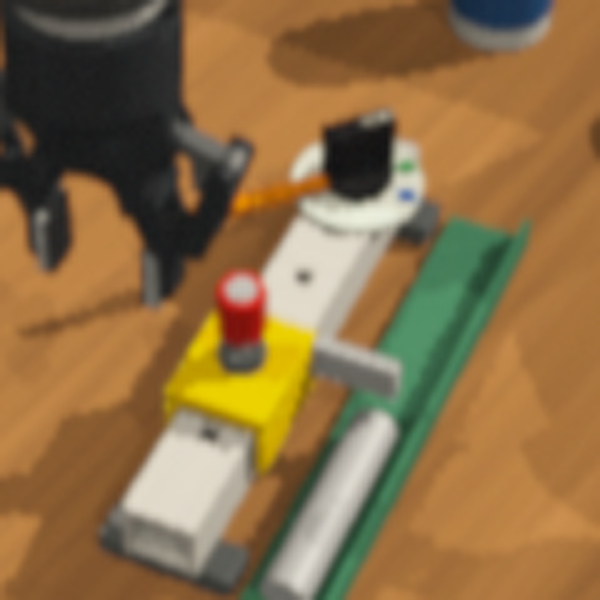

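Selector's white line is on the green dot and the strut is swung clear (c4: strut from (175,275) to (300,360)). Now the plunger.

Run:
```python
from h import *
r.reach(KN+[0,0,.20],quat(TH))
print(r.move_straight(KN+[0,0,.117],speed=.12,max_force=8)); st('down')
command_gripper(.0,60); s=st('grip')
p=np.array(s['eef_pos']); np.save('p.npy',p)
for dz in(.004,.008,.011): r.move_straight(KN+[0,0,.117+dz],speed=.04,max_force=25); st(dz)
```

```text
False
down 10.56 [ 0.5586 -0.0282  0.1177] F [ 0.8 -0.1  0.6] M [-0.01 -0.02 -0.04] w 0.0451
grip 10.87 [ 0.558  -0.028   0.1175] F [-2.5 -1.8  1.3] M [-0.24  0.16  0.01] w 0.0245
0.004 11.12 [ 0.558  -0.0279  0.1212] F [-1.1 -2.  -0.6] M [-0.24  0.02  0.01] w 0.0243
0.008 11.37 [ 0.5579 -0.0277  0.1249] F [-0.6 -1.3 -4.1] M [-0.14 -0.11 -0.01] w 0.0243
0.011 11.62 [ 0.5579 -0.0277  0.1278] F [-0.2 -1.  -5.5] M [-0.13 -0.14  0.03] w 0.0243
```

Run:
```python
from h import *
r.move_straight(KN+[0,0,.1285],speed=.03)
for d in(.01,.025,.04):
    print(r.move_straight(KN+U*d+[0,0,.1285],speed=.05,max_force=15)); s=st(d)
print('slid',(np.array(s['eef_pos'])-np.load('p.npy'))@U)
for dz in(.1255,.1225,.1195,.117):
    if r.move_straight(KN+U*.04+[0,0,dz],speed=.03,max_force=10): st('stop');break
    s=st(dz)
```

```text
False
0.01 12.22 [ 0.5556 -0.0171  0.1284] F [-0.2  1.7 -6. ] M [ 0.25 -0.17 -0.04] w 0.0241
False
0.025 12.67 [ 0.5525 -0.0026  0.1285] F [-0.5  1.3 -5.8] M [ 0.31 -0.13 -0.05] w 0.0245
False
0.04 13.12 [0.5494 0.012  0.1285] F [ 0.6  1.6 -6.1] M [ 0.24 -0.13 -0.02] w 0.0244
slid 0.04094012769424137
0.1255 13.37 [0.5495 0.0113 0.1254] F [-0.5  1.1 -4.1] M [ 0.28 -0.08 -0.04] w 0.0244
0.1225 13.62 [0.5496 0.0112 0.1225] F [-0.6  0.5 -2.2] M [ 0.21 -0.02 -0.  ] w 0.0243
0.1195 13.87 [0.5496 0.0112 0.1196] F [-1.4  0.1 -0.1] M [ 0.14  0.07 -0.  ] w 0.0244
0.117 14.12 [0.5496 0.0112 0.1171] F [-2.5  0.4  1.5] M [ 0.02  0.13 -0.03] w 0.0245
```

Force passed through the rail level smoothly, so the pin is in the hole. Now pressing home.

Run:
```python
from h import *
for z in(.115,.1135,.1125,.1118,.1110,.1102,.1094,.1086,.1078):
    f=r.move_straight(KN+U*.04+[0,0,z],speed=.02,max_force=18); s=st(z)
    if f or s['contact_force'][2]>16: break
r.hold(1.0); st('held')
a,da=grab('scene','s5.png');np.savez('im3.npz',a=a,da=da)
c1=cv2.resize(a[150:270,270:390],(600,600),interpolation=cv2.INTER_CUBIC);cv2.imwrite('pics/c5.png',c1[:,:,::-1])
```

```text
0.115 14.37 [0.5496 0.0112 0.1151] F [-1.9 -0.5  1.3] M [0.01 0.15 0.02] w 0.0244
0.1135 14.62 [0.5496 0.0112 0.1136] F [-2.9 -0.5  1.2] M [-0.05  0.09  0.07] w 0.0242
0.1125 14.87 [0.5496 0.0112 0.1132] F [-3.7 -0.4  7.1] M [-0.1   0.46  0.02] w 0.0243
0.1118 15.12 [0.5497 0.0112 0.1131] F [-4.2 -0.7 12.9] M [-0.1   0.81 -0.01] w 0.0244
0.111 15.37 [0.5498 0.0112 0.1131] F [-6.8 -0.1 18. ] M [-0.05  1.15  0.02] w 0.024
held 16.37 [0.5497 0.0112 0.1131] F [-6.1 -0.7 18.5] M [-0.06  1.13 -0.  ] w 0.0242
```

View pics/c5.png

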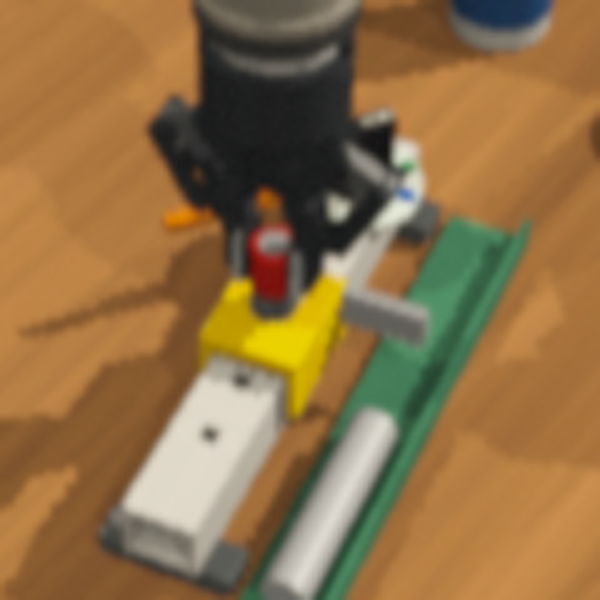

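The picture shows the section moved one hole: two holes are now open behind it at c5 (210,433) and (243,380), and the knob is gripped at (273,260). One numeric check of knob height, comparing the image before and after.

Run:
```python
from h import *
d=np.array([-.0083,.0392,0])
A=KN;
for f,P0 in(('im2.npz',A),('im3.npz',A+d)):
    im=np.load(f)['a'];hsv=cv2.cvtColor(im,cv2.COLOR_RGB2HSV);H,S,V=[hsv[...,i].astype(int) for i in range(3)]
    u,v=proj('scene',P0+[0,0,.105])[0].astype(int)
    win=np.zeros(H.shape,bool);win[v-14:v+16,u-5:u+6]=1
    m=win&((H<8)|(H>170))&(S>120)&(V>50)
    vv,uu=np.nonzero(m)
    # subpixel red profile down the knob's middle column
    c=int(round(uu.mean()));prof=(im[v-14:v+16,c-1:c+2,0].astype(int)-im[v-14:v+16,c-1:c+2,1]).mean(1).round().astype(int)
    print(f,'mask centroid',uu.mean().round(2),vv.mean().round(2),len(vv),vv.min(),vv.max(),'pred z.108',proj('scene',P0+[0,0,.108]).round(2),'z.103',proj('scene',P0+[0,0,.103]).round(2)); print(v-14,prof)
```

```text
im2.npz mask centroid 317.73 212.29 85 204 218 pred z.108 [[318.2  210.93]] z.103 [[318.21 212.25]]
197 [ 46  46  45  45  44  44  60  80  53  18   6   8  30  84 134 131 113 109
 108 107 101  77  38   8   1   0   2  18  24  26]
im3.npz mask centroid 323.07 202.56 90 195 209 pred z.108 [[324.72 200.37]] z.103 [[324.71 201.69]]
187 [ 27  56  69  70  59  42  36  45  64  52  25  13  17  50  98 117 110 105
 105 104 105  93  61  20   2   3  16  27  28  27]
```

Run:
```python
from h import *
st('final'); r.finish_job()
```

```text
final 16.42 [0.5497 0.0112 0.113 ] F [-6.5 -0.3 17.5] M [-0.06  1.16 -0.03] w 0.0243
the job is handed in; nothing more can be done
```

I finished the job in the order asked and handed it in at 16.4 s, with the gripper still holding the red knob pressed down at about 18 N.

- **Selector:** I turned it 45° clockwise. After I let go, the picture showed the white line on the green dot and the orange strut clear of the section.
- **Slide and pin:** I lifted the plunger about 11 mm and slid the section 40 mm along the rail. The gripper's position read 40.9 mm at the end of the slide, then settled back to about 40. Lowering went past the height where the pin would have stopped on solid rail, so it is in the wanted hole. The picture showed two open holes behind the section.
- **Pressing home:** The knob reached a hard stop 4.4 mm below where I first gripped it. A before/after image comparison gave about 4.5 mm, against a nominal 5 mm.

**One reading disagreed:** I did not see the expected rise to about 4 N before the hard stop. The force stayed near 1.3 N and then rose sharply at the stop.

I did not go near the screwdriver, the tin or the tape roll, but I did not measure their positions again afterwards.

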